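# Test the emergency stop of the tube conveyor

### The job

Test the emergency stop of the sample-tube conveyor with the fingertips: press the red mushroom head straight in until it latches, then push its wings round clockwise, as the arrows on it show, until it lets go and springs fully out again, and finally press the blue reset button all the way in and let it come back out. Do not press reset while the red head is still in, do not pinch the head or lean hard on it, and leave the sample tubes, the jar and the bottle standing where they are: nothing is picked up or moved.

Things in the scene. Friction and masses are not known exactly. Their poses are not given: they have to be found in the camera images.
- conveyor: Fixed belt conveyor for sample tubes, 800 mm long along its own y axis, 140 mm wide over its two aluminium side profiles; dark green belt 75 mm and profiles 85 mm above the bench. Origin: middle of its length and width, on the bench.
- station: Fixed control box beside the conveyor, on the robot's side: 76 mm (own x, towards the belt) by 160 mm (own y) by 62 mm, ivory lid 90 mm above the bench. Origin: centre of its underside, 28 mm above the bench. It carries the red emergency stop and the blue reset button, 40 mm either side of the middle along its y; either may be on either side.
- estop_base: Emergency-stop unit. Origin: on its axis at lid height (90 mm over the bench), z up, x along the untwisted wings. Yellow disc (60 mm wide, 2.5 mm thick) on the lid; red mushroom head, diameter 40 mm, 18 to 34 mm above the lid when out. Two opposite wings, one piece with the head, reach 36 mm from the axis; 12 mm wide, 19 to 30 mm above the lid when out, 5.5 mm lower when latched.
- estop_top (a point): Centre of the head's slightly domed crown (34 mm above the lid when out); press here, straight down.
- wing_a (a point): On the wing along +x of the unit, 29 mm from the axis, half-way up the wing; it turns and sinks with the head.
- wing_b (a point): The same on the opposite wing (along -x of the unit, the robot's side).
- estop_press (a joint): How far the head is in, m: 0 out, about 0.0055 when latched, 0.009 at the stop. A spring resists with 5 N at first and about 7 N at 0.003; a little beyond that it snaps in, the latch catches and the head stays in by itself (safest is to press to 0.007 or more). At the stop it bears 13 N and is rigid.
- estop_twist (a joint): How far the head is turned, rad, clockwise seen from above: 0 at rest, stop at 0.95. With the head latched, it lets go at about 0.65 rad and springs out; that takes about 0.07 N m (some 3 N on a wing). A light spring turns the head back to 0 when it is left alone.
- estop_latch (a joint): The hidden latch inside, rad: near 0 free, about -0.8 caught. Only its own spring and the twisted head move it.
- reset_top (a point): Centre of the top of the blue reset button (cap diameter 23 mm, top 16 mm above the lid, steel collar 29 mm wide and 4 mm high round it); press here, straight down.
- reset (a joint): How far the reset button is in, m: 0 out, 0.005 fully in. It springs back; 2 N to start, 6 N fully in.
- puck_lilac: Loose bystander standing on the belt: blood tube with lilac cap in a dark round carrier, carrier diameter 33 mm, 116 mm high in all, 60 g. Origin: centre of its underside.
- puck_gold: The same with a gold cap.
- jar: Loose bystander on the bench near one end of the box: specimen jar with a yellow screw lid, diameter 62 mm, 65 mm high, 70 g. Origin: centre of its underside.
- reagent: Loose bystander on the bench near the other end of the box: white reagent bottle with a green cap, diameter 40 mm, 75 mm high, 60 g. Origin: centre of its underside.

How it is judged:
By the outcome, as a careful person would: the job done as asked, in the order asked, and still so for the second after the job is handed in, with the robot touching nothing.
It also fails if it takes over 58 s, if anything falls off the work surface, if the arm or the gripper's body presses on something with over 40 N, if the wrist force passes 120 N, or if a joint passes its speed limit or range.

### The arm

A 6-joint arm with a two-finger parallel gripper is mounted at the origin on the work surface. World frame = base frame: x ahead of the robot, y to its left, z up, the work surface at z = 0. Lengths are in m, angles in rad, forces in N, time in s.
With the tool pointing down it reaches from about 0.25 to 0.775 m from the base axis. Payload 8.9 kg.
Tool frame: the origin (TCP) lies midway between the tips of the shut fingers; the grasp point (between the pads) lies 19 mm behind it; z points along the fingers, y is the direction in which the jaws open and shut (so a half turn about z gives the same grasp; the last joint's range is limited). The gripper opens to 85 mm and grips with 20 to 120 N. Pads are 22 mm wide; open, the fingers measure 114 mm over their backs; the gripper's body (76 mm by 85 mm) begins 54 mm behind the grasp point. The pads swing forward as they close: fully open they stand 13 mm farther back than shut.
Start: joints at [-1.439, 0.291, -0.153, 1.127, 0, 1.431], TCP at [0.14, -0.506, 0.231] pointing down, gripper open.
Joint ranges: [-2.52, 2.52], [-0.91, 1.74], [-1.3, 1.37], [-1.96, 2.02], [-1.52, 1.47], [-3.14, 3.14]. Speed limits (rad/s): [2.22, 2.22, 2.79, 3.14, 3.14, 3.14].

### API

Orientations are given as a unit quaternion [x, y, z, w].
In Python, from plant import r gives the robot as it stands.
- The arm moves only by the tool play_rows, never from a script. Its argument "plan" is a list of rows, each an object of numbers: "x", "y", "z": the shift along the tool's x, y, z in mm; "roll": the turn about the tool's z in rad; "grip": the closure, from 0 (fully open) to 1 (shut). In form: [{"x": .., "y": .., "z": .., "roll": .., "grip": ..}, ...]. A call has 1 to 10 rows; each row is the pose to reach, as a shift and turn from the pose commanded when the call began, along the tool's axes at that moment; what a row does not reach only later rows make up. A row lasts 1/10 s, in which the tool goes at most 50 mm and 8.59 degrees, less where a joint would pass 70% of its speed; a pose out of reach is approached as far as the arm can. A call with a gripper value outside its range is refused whole. The fingers move at their own pace and stop on an object; "force" is the grip in N (left out, the last holds). Time passes only in rows, so rows that repeat a pose let the fingers close. It gives the time, the measured TCP pose, the force and the opening at its end, in the units of the state.
- r.read_state(): the state, without advancing time (a new reading comes with each control period).
- r.snapshot(name): name is "scene" or "top"; returns the picture (400x640x3 uint8, blue, green, red); there is no depth.
- r.calibration(name): a dict with "fx", "fy", "cx", "cy" (pixels), "view" (4x4, takes a point from world to camera coordinates). Camera axes: x right, y down, z forward; pixel columns grow to the right and rows downward; lengths in m; the calibration is good to about 2 mm. A picture is of the moment at which its call begins. calibration takes no time and is no camera call.
- r.job_done(): hands the job in, once; it reports no verdict.
The state is a dict: "t": time; "joint_positions": joint angles; "joint_vel": joint speeds; "joint_efforts": joint torques, N m; "eef_pos": TCP position; "tcp_rot": TCP orientation; "contact_force": force on the tool from outside, world axes, zero at the start; "ft_torque": the same for the moment, N m; "gripper_width": opening from 0.0 (shut) to 1.0 (fully open).
Only numpy, scipy, OpenCV 4.12 (cv2) and the standard library are available. Lean on these libraries where they do the work, as an engineer would, in place of code of your own. Each camera call takes 0.05 s, during which the arm holds its last target.

## Working session

There is one attempt and no reset: what is moved stays moved. The work goes in short steps, Python scripts to look and compute and a tool call to move; the robot and the scene stay as the last step left them, time stands still between calls to the robot, and variables do not carry over. Pictures are saved under pics/ and viewed, and the job is handed in when it is done.

Besides the shell and the picture viewer there is one more tool, called by a JSON object that holds its "op" and its "data". play_rows: Moves the arm, as the interface text tells. Its arguments: {"type":"object","properties":{"plan":{"type":"array"},"force":{"type":"number"}},"required":["plan"]}

```bash
mkdir -p pics
python3 - <<'E'
from plant import r
import cv2,numpy as np
for n in("scene","top"):
    im=r.snapshot(n); cv2.imwrite(f"pics/{n}0.png",im)
    c=r.calibration(n); print(n,c["fx"],c["fy"],c["cx"],c["cy"]); print(np.round(c["view"],4))
s=r.read_state()
for k in s: print(k,np.round(s[k],4))
E
```

```text
scene 387.4091295510621 387.4091295510621 323.3776239737359 193.9616481699443
[[-0.8361  0.5486  0.0038  0.5018]
 [ 0.3373  0.5195 -0.7851 -0.109 ]
 [-0.4327 -0.6551 -0.6194  1.2195]
 [ 0.      0.      0.      1.    ]]
top 472.3377493680197 472.3377493680197 309.28492574043935 192.05315985030293
[[-0.0225 -0.9997  0.0118 -0.0053]
 [-0.9854  0.0202 -0.1691  0.5925]
 [ 0.1688 -0.0155 -0.9855  0.9317]
 [ 0.      0.      0.      1.    ]]
t 0.1
joint_positions [-1.4393  0.2912 -0.1541  1.1267  0.      1.4315]
joint_vel [ 0.0002  0.0001  0.0014 -0.0007  0.0002  0.0001]
joint_efforts [ 1.90000e-03 -5.37978e+01  3.31918e+01  9.30000e-03 -2.00000e-04
 -0.00000e+00]
eef_pos [ 0.1404 -0.5054  0.2308]
tcp_rot [ 9.908e-01  1.350e-01  0.000e+00 -6.000e-04]
contact_force [-0.0374  0.2819 -0.7171]
ft_torque [ 0.0421 -0.0248 -0.027 ]
gripper_width 0.999
```

View pics/scene0.png

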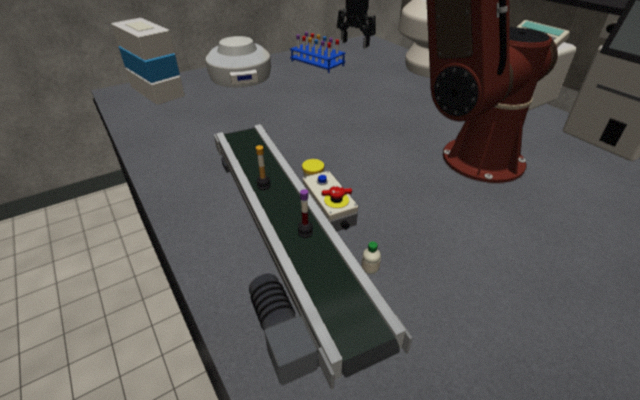

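View pics/top0.png

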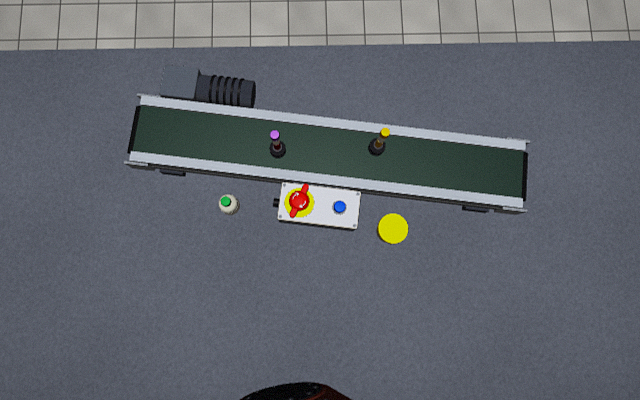

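The top view shows the red head at about (299,202) with its wings towards (306,186) and (293,217). Blue reset is at (340,207), the bottle at (228,204), the jar at (393,229), and the lilac and gold tubes on the belt. Next I'll measure them.

```bash
cat > h.py <<'E'
import cv2,numpy as np
from plant import r
def ray(n,p):
    c=r.calibration(n);V=np.array(c["view"]);R=V[:3,:3];t=V[:3,3]
    d=R.T@np.array([(p[0]-c["cx"])/c["fx"],(p[1]-c["cy"])/c["fy"],1]);return -R.T@t,d/np.linalg.norm(d)
def onz(n,p,z):
    o,d=ray(n,p);return o+d*(z-o[2])/d[2]
def tri(p,q):
    o1,d1=ray("top",p);o2,d2=ray("scene",q)
    s=np.linalg.lstsq(np.c_[d1,-d2],o2-o1,rcond=None)[0]
    a,b=o1+s[0]*d1,o2+s[1]*d2;return (a+b)/2,np.linalg.norm(a-b)
def mask(im,col):
    H=cv2.cvtColor(im,cv2.COLOR_BGR2HSV);h,s,v=[H[...,i].astype(int) for i in range(3)]
    return {"red":((h<6)|(h>174))&(s>150)&(v>90),"blue":(h>105)&(h<128)&(s>140)&(v>60),
     "yellow":(h>24)&(h<34)&(s>140)&(v>90),"lilac":(h>130)&(h<160)&(s>80)&(v>60),"green":(h>55)&(h<80)&(s>150)&(v>70),"gold":(h>15)&(h<=26)&(s>150)&(v>110)}[col].astype(np.uint8)
def blobs(im,col,roi,mn=6):
    m=mask(im,col);z=np.zeros_like(m);x0,y0,x1,y1=roi;z[y0:y1,x0:x1]=m[y0:y1,x0:x1]
    n,l,st,c=cv2.connectedComponentsWithStats(z)
    return [(st[i,4],tuple(st[i,:4]),c[i],l==i) for i in range(1,n) if st[i,4]>=mn]
E
python3 - <<'E'
from h import *
T=cv2.imread("pics/top0.png");S=cv2.imread("pics/scene0.png")
RO={"top":(200,110,430,260),"scene":(230,130,400,290)}
for n,im in(("top",T),("scene",S)):
    for c in("red","blue","yellow","lilac","green","gold"):
        for a,b,ce,_ in blobs(im,c,RO[n]): print(n,c,a,b,np.round(ce,1))
b=[x for x in blobs(T,"red",RO["top"])];b=max(b,key=lambda q:q[0])
ys,xs=np.nonzero(b[3]);P=np.array([onz("top",(x,y),0.09+0.0265)[:2] for x,y in zip(xs,ys)])
c=P.mean(0);w,v=np.linalg.eigh(np.cov((P-c).T));e=(P-c)@v[:,1];print("red centroid@wing z",c,"dir",v[:,1],np.degrees(np.arctan2(v[1,1],v[0,1])),e.min(),e.max())
o=[max(blobs(im,"blue",RO[n]),key=lambda q:q[0])[2] for n,im in(("top",T),("scene",S))]
print("blue",onz("top",o[0],.104),tri(*o))
o=[max(blobs(im,"red",RO[n]),key=lambda q:q[0])[2] for n,im in(("top",T),("scene",S))]
print("red tri",tri(*o))
for nm,im,roi in(("top",T,(245,165,385,245)),("scene",S,(285,145,375,245))):
    k=cv2.resize(im[roi[1]:roi[3],roi[0]:roi[2]],None,fx=5,fy=5,interpolation=cv2.INTER_CUBIC);cv2.imwrite(f"pics/z_{nm}.png",k)
E
```

```text
top red 348 (np.int32(289), np.int32(183), np.int32(20), np.int32(35)) [298.6 200.3]
top blue 106 (np.int32(334), np.int32(201), np.int32(12), np.int32(12)) [339.2 206.3]
top yellow 53 (np.int32(381), np.int32(128), np.int32(9), np.int32(8)) [385.1 131.7]
top yellow 123 (np.int32(284), np.int32(188), np.int32(18), np.int32(25)) [289.6 199.1]
top yellow 166 (np.int32(296), np.int32(191), np.int32(18), np.int32(26)) [306.5 206.7]
top yellow 731 (np.int32(378), np.int32(213), np.int32(30), np.int32(31)) [392.6 228.1]
top lilac 70 (np.int32(270), np.int32(130), np.int32(9), np.int32(9)) [274.  134.1]
top green 67 (np.int32(221), np.int32(197), np.int32(9), np.int32(9)) [225.  200.9]
top gold 6 (np.int32(381), np.int32(128), np.int32(3), np.int32(6)) [381.5 130.5]
scene red 173 (np.int32(322), np.int32(187), np.int32(30), np.int32(10)) [336.8 191.3]
scene blue 46 (np.int32(319), np.int32(175), np.int32(7), np.int32(8)) [322.  178.3]
scene yellow 228 (np.int32(302), np.int32(159), np.int32(22), np.int32(13)) [312.6 165.1]
scene yellow 170 (np.int32(325), np.int32(195), np.int32(24), np.int32(13)) [336.3 201.8]
scene lilac 59 (np.int32(300), np.int32(189), np.int32(8), np.int32(11)) [303.8 193.8]
scene green 43 (np.int32(369), np.int32(242), np.int32(8), np.int32(7)) [372.6 245. ]
scene gold 31 (np.int32(256), np.int32(145), np.int32(7), np.int32(6)) [259.1 147.2]
scene gold 34 (np.int32(304), np.int32(167), np.int32(20), np.int32(7)) [312.5 170.9]
red centroid@wing z [0.56529661 0.00388449] dir [-0.88580494  0.46405776] 152.3507410704879 -0.03665998072623673 0.03481337900064166
blue [ 0.5536266  -0.07498136  0.104     ] (array([ 0.55460569, -0.07560765,  0.09894568]), np.float64(0.0007067542679408265))
red tri (array([0.56563715, 0.00386092, 0.11444022]), np.float64(0.00017409150070261405))
```

View pics/z_top.png

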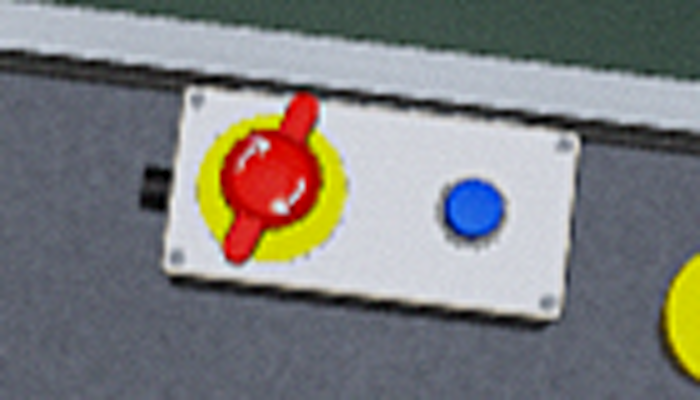

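View pics/z_scene.png

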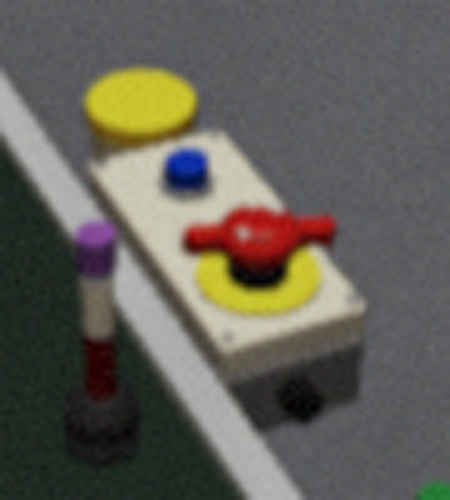

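```bash
cat >> h.py <<'E'
from scipy.spatial.transform import Rotation as Ro
def go(x,y,z,yaw=None):
    s=r.read_state();R=Ro.from_quat(s["tcp_rot"]);p=np.array(s["eef_pos"]);d=R.inv().apply(np.array([x,y,z])-p)*1000
    X=R.as_matrix()[:,0];cy=np.degrees(np.arctan2(X[1],X[0]))
    ro=None if yaw is None else -np.radians((yaw-cy+180)%360-180)
    print("shift mm",np.round(d,1),"yaw",round(cy,1),"roll",ro,"F",np.round(s["contact_force"],1),"p",np.round(p,4),"t",s["t"])
E
python3 - <<'E'
from h import *
print("lilac",tri((274,134.1),(303.8,193.8)),"gold",tri((385.1,131.7),(259.1,147.2)))
print("bottle",tri((225,200.9),(372.6,245)),"jar",onz("top",(392.6,228.1),.065))
for k in [(284,183),(361,190.5),(277.5,220),(356,228)]: print(onz("top",k,.09))
go(.5655,.004,.20,152.4)
E
```

```text
lilac (array([0.67842231, 0.0461586 , 0.18351189]), np.float64(0.0001735985386896914)) gold (array([ 0.67812961, -0.1572427 ,  0.18842913]), np.float64(0.0012924006776834204))
bottle (array([0.57451797, 0.15304452, 0.07031774]), np.float64(0.0010872177172702056)) jar [ 0.51217599 -0.1849097   0.065     ]
[0.60483494 0.03273033 0.09      ]
[ 0.5864635  -0.12081154  0.09      ]
[0.53079197 0.04654638 0.09      ]
[ 0.5116735  -0.10786275  0.09      ]
shift mm [ 545.9 -377.1   31.3] yaw 15.5 roll -2.389068889001883 F [-0.   0.3 -0.7] p [ 0.1404 -0.5054  0.2308] t 0.1
```

{"op": "play_rows", "data": {"plan": [{"x":34,"y":-23,"z":0,"roll":-0.14,"grip":1},{"x":68,"y":-47,"z":0,"roll":-0.28,"grip":1},{"x":102,"y":-70,"z":0,"roll":-0.42,"grip":1},{"x":136,"y":-94,"z":0,"roll":-0.56,"grip":1},{"x":170,"y":-117,"z":0,"roll":-0.7,"grip":1},{"x":204,"y":-141,"z":0,"roll":-0.84,"grip":1},{"x":238,"y":-164,"z":0,"roll":-0.98,"grip":1},{"x":272,"y":-188,"z":0,"roll":-1.12,"grip":1},{"x":306,"y":-211,"z":0,"roll":-1.26,"grip":1},{"x":340,"y":-235,"z":0,"roll":-1.4,"grip":1}], "force": 40}}

```text
t: 1.1
eef_pos: [0.4059, -0.187, 0.2312]
tcp_rot: [0.669, 0.743, -0.0, -0.0]
contact_force: [0.5, -1.3, 0.5]
gripper_width: 0.002
```

```bash
python3 -c "
from h import *
go(.5655,.004,.20,152.4)"
```

```text
shift mm [173.1 178.8  31.2] yaw 96.1 roll -0.9834409445908588 F [ 0.5 -1.3  0.5] p [ 0.4059 -0.187   0.2312] t 1.1
```

{"op": "play_rows", "data": {"plan": [{"x":24,"y":25,"z":0,"roll":-0.14,"grip":1},{"x":48,"y":50,"z":4,"roll":-0.28,"grip":1},{"x":73,"y":75,"z":8,"roll":-0.42,"grip":1},{"x":97,"y":100,"z":12,"roll":-0.56,"grip":1},{"x":121,"y":125,"z":16,"roll":-0.7,"grip":1},{"x":145,"y":150,"z":20,"roll":-0.84,"grip":1},{"x":173,"y":179,"z":31,"roll":-0.98,"grip":1},{"x":173,"y":179,"z":50,"roll":-0.98,"grip":1},{"x":173,"y":179,"z":70,"roll":-0.98,"grip":1},{"x":173,"y":179,"z":80,"roll":-0.98,"grip":1}]}}

```text
t: 2.1
eef_pos: [0.5649, 0.002, 0.1493]
tcp_rot: [0.243, 0.97, -0.0, -0.001]
contact_force: [-1.2, 0.6, 0.4]
gripper_width: 0.001
```

```bash
python3 -c "
from h import *
go(.5655,.004,.124,152.4)
for n in ('top','scene'): cv2.imwrite(f'pics/{n}1.png',r.snapshot(n))
T=cv2.imread('pics/top1.png')[140:260,230:390];S=cv2.imread('pics/scene1.png')[110:250,260:420]
cv2.imwrite('pics/z1.png',np.vstack([cv2.resize(T,(400,300)),cv2.resize(S,(343,300))[:, :343]] if 0 else [np.hstack([cv2.resize(T,(400,300)),cv2.resize(S,(343,300))])]))"
```

```text
shift mm [ 0.3  2.  25.2] yaw 151.9 roll -0.008463198670766548 F [-1.2  0.6  0.4] p [0.5649 0.002  0.1493] t 2.1
```

View pics/z1.png

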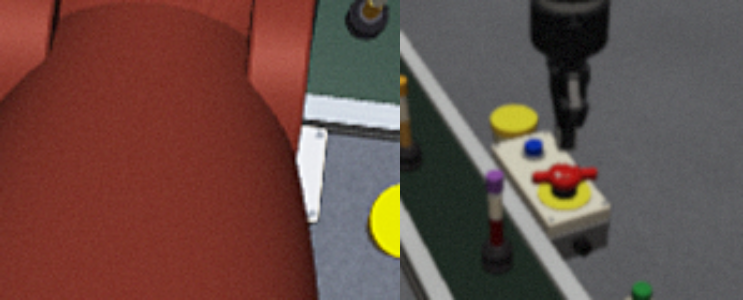

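The top view is blocked by the arm. In the scene view the fingertips sit just above the head, and all bystanders are in place. Pressing down next.

{"op": "play_rows", "data": {"plan": [{"x":0,"y":2,"z":10,"roll":0,"grip":1},{"x":0,"y":2,"z":17,"roll":0,"grip":1},{"x":0,"y":2,"z":21,"roll":0,"grip":1},{"x":0,"y":2,"z":24,"roll":0,"grip":1},{"x":0,"y":2,"z":26,"roll":0,"grip":1},{"x":0,"y":2,"z":27,"roll":0,"grip":1},{"x":0,"y":2,"z":27,"roll":0,"grip":1}]}}

```text
t: 2.9
eef_pos: [0.567, 0.0033, 0.1244]
tcp_rot: [0.243, 0.97, 0.0, 0.0]
contact_force: [0.2, 0.8, -0.7]
gripper_width: 0.005
```

```bash
python3 -c "
from h import *
go(.5655,.004,.124,152.4)"
```

```text
shift mm [ 1.7 -0.   0.4] yaw 151.9 roll -0.009120266225239822 F [ 0.2  0.8 -0.7] p [0.567  0.0033 0.1244] t 2.9
```

{"op": "play_rows", "data": {"plan": [{"x":1,"y":0,"z":1.5,"roll":0,"grip":1},{"x":1,"y":0,"z":3,"roll":0,"grip":1},{"x":1,"y":0,"z":4,"roll":0,"grip":1},{"x":1,"y":0,"z":4,"roll":0,"grip":1}]}}

```text
t: 3.3
eef_pos: [0.5669, 0.0034, 0.1211]
tcp_rot: [0.243, 0.97, -0.0, 0.001]
contact_force: [-0.3, -1.3, 5.6]
gripper_width: 0.0
```

{"op": "play_rows", "data": {"plan": [{"x":0,"y":0,"z":1.5,"roll":0,"grip":1},{"x":0,"y":0,"z":2.5,"roll":0,"grip":1},{"x":0,"y":0,"z":3.5,"roll":0,"grip":1},{"x":0,"y":0,"z":3.5,"roll":0,"grip":1}]}}

```text
t: 3.7
eef_pos: [0.567, 0.0034, 0.1179]
tcp_rot: [0.243, 0.97, -0.0, 0.001]
contact_force: [-0.8, -0.8, 10.7]
gripper_width: -0.002
```

{"op": "play_rows", "data": {"plan": [{"x":0,"y":0,"z":0.6,"roll":0,"grip":1},{"x":0,"y":0,"z":1.2,"roll":0,"grip":1},{"x":0,"y":0,"z":1.2,"roll":0,"grip":1}]}}

```text
t: 4.0
eef_pos: [0.567, 0.0034, 0.1169]
tcp_rot: [0.243, 0.97, -0.0, 0.001]
contact_force: [-1.2, -1.2, 10.9]
gripper_width: 0.0
```

{"op": "play_rows", "data": {"plan": [{"x":0,"y":0,"z":-5,"roll":0,"grip":1},{"x":0,"y":0,"z":-15,"roll":0,"grip":1},{"x":0,"y":0,"z":-30,"roll":0,"grip":1},{"x":0,"y":0,"z":-30,"roll":0,"grip":1}]}}

```text
t: 4.4
eef_pos: [0.5672, 0.0037, 0.1476]
tcp_rot: [0.243, 0.97, 0.0, 0.001]
contact_force: [0.4, 0.3, -0.5]
gripper_width: 0.002
```

```bash
python3 -c "
from h import *
import math
go(.5655,.004,.124,152.4)
S=r.snapshot('scene');cv2.imwrite('pics/scene2.png',S);A=cv2.imread('pics/scene0.png')
cv2.imwrite('pics/z2.png',np.hstack([cv2.resize(q[150:230,290:380],(400,356),interpolation=cv2.INTER_CUBIC) for q in(A,S)]))
for q in (A,S): print([(a,b,np.round(c,1)) for a,b,c,_ in blobs(q,'red',(290,150,380,240))])
u=np.array([math.cos(math.radians(152.4)),math.sin(math.radians(152.4))]);print(u)
"
```

```text
shift mm [ 1.7 -0.6 23.6] yaw 151.9 roll -0.008935520777892055 F [ 0.4  0.3 -0.5] p [0.5672 0.0037 0.1476] t 4.4
[(np.int32(173), (np.int32(322), np.int32(187), np.int32(30), np.int32(10)), array([336.8, 191.3]))]
[(np.int32(174), (np.int32(322), np.int32(189), np.int32(30), np.int32(10)), array([336.6, 193.2]))]
[-0.88620358  0.46329604]
```

View pics/z2.png

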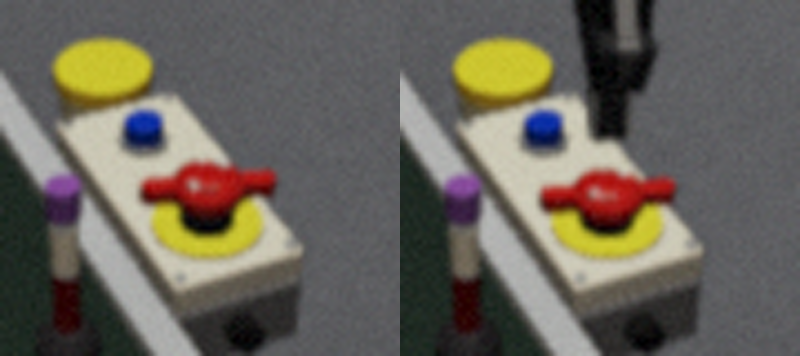

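The head shows about 1.9 px lower in the scene view, which matches 5.5 mm, so it is latched. Next I'll go down beside wing_b.

{"op": "play_rows", "data": {"plan": [{"x":18,"y":-15,"z":0,"roll":-0.01,"grip":1},{"x":36,"y":-30,"z":0,"roll":-0.01,"grip":1},{"x":36,"y":-30,"z":0,"roll":-0.01,"grip":1},{"x":36,"y":-30,"z":15,"roll":-0.01,"grip":1},{"x":36,"y":-30,"z":30,"roll":-0.01,"grip":1},{"x":36,"y":-30,"z":40,"roll":-0.01,"grip":1},{"x":36,"y":-30,"z":44,"roll":-0.01,"grip":1},{"x":36,"y":-30,"z":44,"roll":-0.01,"grip":1}]}}

```text
t: 5.25
eef_pos: [0.52, -0.0056, 0.1011]
tcp_rot: [0.238, 0.971, -0.0, -0.001]
contact_force: [0.3, 0.1, -0.5]
gripper_width: 0.003
```

```bash
python3 -c "
from h import *
go(.5655,.004,.124,152.4)
S=r.snapshot('scene');cv2.imwrite('pics/scene3.png',S)
cv2.imwrite('pics/z3.png',cv2.resize(S[130:230,280:390],(660,600),interpolation=cv2.INTER_CUBIC))
"
```

```text
shift mm [-35.8  29.6 -23. ] yaw 152.5 roll 0.0009267536022653724 F [ 0.3  0.1 -0.5] p [ 0.52   -0.0056  0.1011] t 5.25
```

View pics/z3.png

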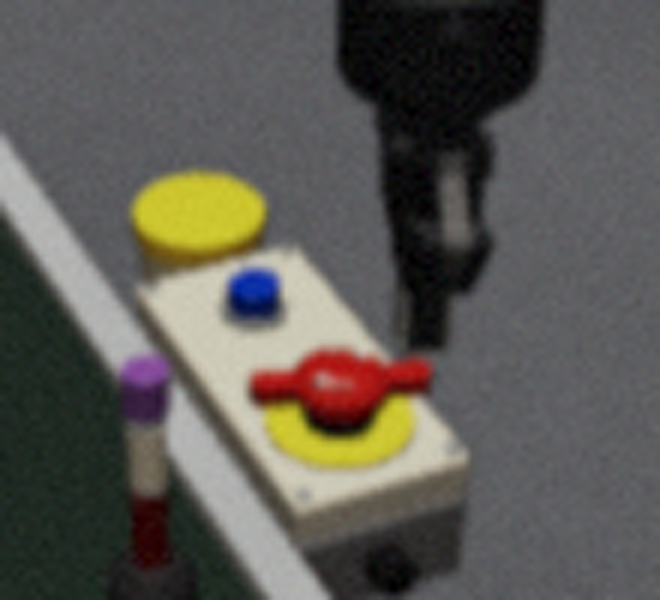

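The fingertips are next to wing_b, behind it in this view. Now I'll close in tangentially until contact.

{"op": "play_rows", "data": {"plan": [{"x":0,"y":3,"z":0,"roll":0,"grip":1},{"x":0,"y":6,"z":0,"roll":0,"grip":1},{"x":0,"y":8,"z":0,"roll":0,"grip":1},{"x":0,"y":8,"z":0,"roll":0,"grip":1}]}}

```text
t: 5.7
eef_pos: [0.5242, 0.0017, 0.1018]
tcp_rot: [0.238, 0.971, 0.0, 0.0]
contact_force: [0.3, -1.1, 0.3]
gripper_width: 0.0
```

{"op": "play_rows", "data": {"plan": [{"x":0,"y":1.5,"z":0,"roll":0,"grip":1},{"x":0,"y":3,"z":0,"roll":0,"grip":1},{"x":0,"y":3,"z":0,"roll":0,"grip":1},{"x":0,"y":3,"z":0,"roll":0,"grip":1}]}}

```text
t: 6.1
eef_pos: [0.5253, 0.004, 0.1016]
tcp_rot: [0.238, 0.971, -0.0, -0.0]
contact_force: [0.0, 0.3, 1.0]
gripper_width: 0.002
```

```bash
python3 -c "
import numpy as np
x,y=35.6,-18.6
for t in np.arange(.1,1.01,.1): print(round(t,1),round(x*np.cos(t)-y*np.sin(t)-x,1),round(x*np.sin(t)+y*np.cos(t)-y,1))"
```

```text
0.1 1.7 3.6
0.2 3.0 7.4
0.3 3.9 11.4
0.4 4.4 15.3
0.5 4.6 19.3
0.6 4.3 23.4
0.7 3.6 27.3
0.8 2.5 31.2
0.9 1.1 34.9
1.0 -0.7 38.5
```

{"op": "play_rows", "data": {"plan": [{"x":1.7,"y":3.6,"z":0,"roll":0.1,"grip":1},{"x":3,"y":7.4,"z":0,"roll":0.2,"grip":1},{"x":3.9,"y":11.4,"z":0,"roll":0.3,"grip":1},{"x":4.4,"y":15.3,"z":0,"roll":0.4,"grip":1},{"x":4.4,"y":15.3,"z":0,"roll":0.4,"grip":1}]}}

```text
t: 6.6
eef_pos: [0.5279, 0.0198, 0.1014]
tcp_rot: [0.427, 0.904, -0.0, -0.0]
contact_force: [-1.6, -0.6, 0.1]
gripper_width: -0.0
```

```bash
python3 -c "
from h import *
go(.5655,.004,.124,152.4)
S=r.snapshot('scene');cv2.imwrite('pics/scene4.png',S)
cv2.imwrite('pics/z4.png',cv2.resize(S[130:230,280:390],(660,600),interpolation=cv2.INTER_CUBIC))
x,y=[-v for v in (0,0)]
"
```

```text
shift mm [-36.1  19.  -22.6] yaw 129.5 roll -0.4003173055301202 F [-1.6 -0.6  0.1] p [0.5279 0.0198 0.1014] t 6.6
```

View pics/z4.png

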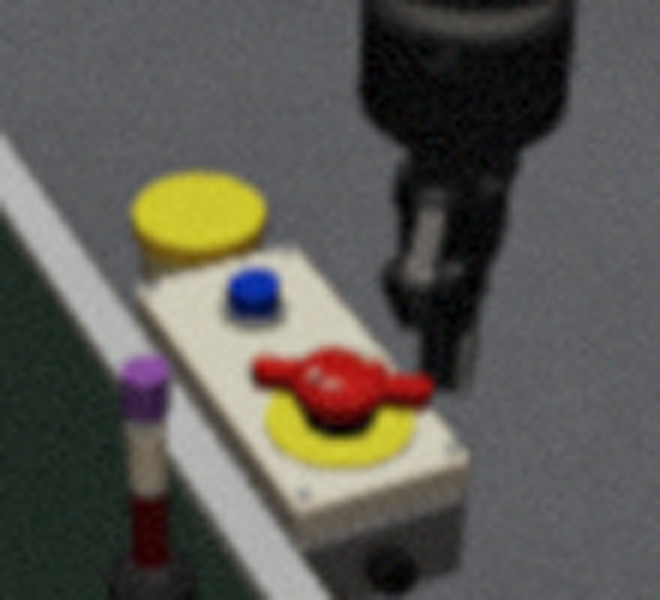

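The head is turning with the finger. Wing_b has moved towards the viewer and the force is about 1.7 N, so I'll continue the arc.

{"op": "play_rows", "data": {"plan": [{"x":1.7,"y":3.6,"z":0,"roll":0.1,"grip":1},{"x":3,"y":7.4,"z":0,"roll":0.2,"grip":1},{"x":3.9,"y":11.4,"z":0,"roll":0.3,"grip":1},{"x":3.9,"y":11.4,"z":0,"roll":0.3,"grip":1}]}}

```text
t: 7.05
eef_pos: [0.5349, 0.03, 0.1016]
tcp_rot: [0.556, 0.831, 0.0, -0.0]
contact_force: [-0.6, -0.5, 0.4]
gripper_width: 0.001
```

```bash
python3 -c "
from h import *
go(.5655,.004,.124,152.4)
S=r.snapshot('scene');cv2.imwrite('pics/scene5.png',S)
cv2.imwrite('pics/z5.png',cv2.resize(S[130:230,280:390],(660,600),interpolation=cv2.INTER_CUBIC))
"
```

```text
shift mm [-35.7  18.4 -22.4] yaw 112.4 roll -0.6976649159575131 F [-0.6 -0.5  0.4] p [0.5349 0.03   0.1016] t 7.05
```

View pics/z5.png

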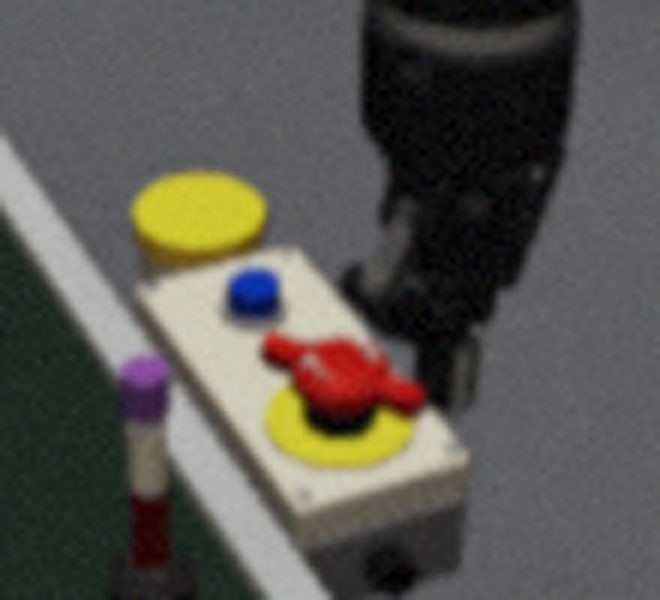

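The head looks sprung out: the crown is about 1.7 px higher and the black stem shows again. I'll turn slightly further to be sure, then back off.

{"op": "play_rows", "data": {"plan": [{"x":1.7,"y":3.6,"z":0,"roll":0.1,"grip":1},{"x":1.7,"y":3.6,"z":0,"roll":0.1,"grip":1}]}}

```text
t: 7.3
eef_pos: [0.5377, 0.0328, 0.1016]
tcp_rot: [0.597, 0.803, 0.0, 0.0]
contact_force: [0.1, 0.2, -0.9]
gripper_width: -0.002
```

{"op": "play_rows", "data": {"plan": [{"x":-1.7,"y":-3.6,"z":0,"roll":-0.1,"grip":1},{"x":-2,"y":-7.4,"z":0,"roll":-0.2,"grip":1},{"x":-2,"y":-11.4,"z":0,"roll":-0.3,"grip":1},{"x":0,"y":-16,"z":0,"roll":-0.4,"grip":1},{"x":2,"y":-21,"z":0,"roll":-0.5,"grip":1},{"x":3,"y":-26,"z":0,"roll":-0.5,"grip":1},{"x":3,"y":-32,"z":0,"roll":-0.5,"grip":1},{"x":3,"y":-36,"z":0,"roll":-0.5,"grip":1},{"x":3,"y":-40,"z":-10,"roll":-0.5,"grip":1},{"x":3,"y":-40,"z":-30,"roll":-0.5,"grip":1}]}}

```text
t: 8.3
eef_pos: [0.4967, 0.0241, 0.1314]
tcp_rot: [0.381, 0.925, -0.0, -0.001]
contact_force: [0.3, -0.2, -0.2]
gripper_width: 0.004
```

```bash
python3 -c "
from h import *
go(.5540,-.0752,.106)
S=r.snapshot('scene');cv2.imwrite('pics/scene6.png',S);A=cv2.imread('pics/scene0.png')
cv2.imwrite('pics/z6.png',np.hstack([cv2.resize(q[150:230,290:380],(400,356),interpolation=cv2.INTER_CUBIC) for q in(A,S)]))
for q in (A,S): print([(a,b,np.round(c,1)) for a,b,c,_ in blobs(q,'red',(290,150,380,240))])
"
```

```text
shift mm [-110.7  -30.1   25.2] yaw 135.2 roll None F [ 0.3 -0.2 -0.2] p [0.4967 0.0241 0.1314] t 8.3
[(np.int32(173), (np.int32(322), np.int32(187), np.int32(30), np.int32(10)), array([336.8, 191.3]))]
[(np.int32(174), (np.int32(322), np.int32(187), np.int32(30), np.int32(10)), array([336.8, 191.3]))]
```

View pics/z6.png

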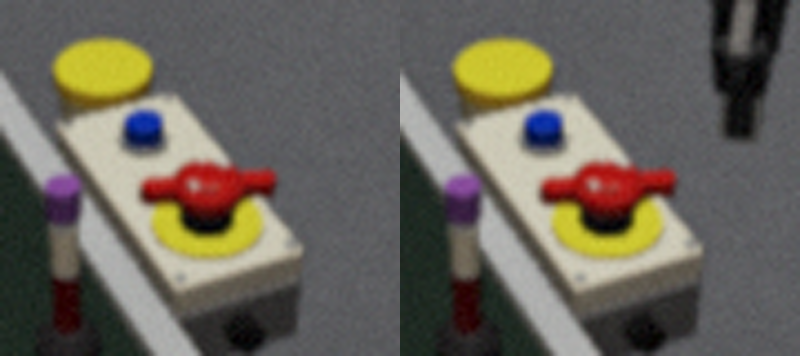

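The head is back exactly where it started: same blob box and centroid, (336.8,191.3) px. Next is the reset button.

{"op": "play_rows", "data": {"plan": [{"x":0,"y":0,"z":-20,"roll":0,"grip":1},{"x":-30,"y":-8,"z":-25,"roll":0,"grip":1},{"x":-60,"y":-16,"z":-25,"roll":0,"grip":1},{"x":-90,"y":-24,"z":-25,"roll":0,"grip":1},{"x":-110,"y":-30,"z":-20,"roll":0,"grip":1},{"x":-111,"y":-30,"z":0,"roll":0,"grip":1},{"x":-111,"y":-30,"z":12,"roll":0,"grip":1},{"x":-111,"y":-30,"z":20,"roll":0,"grip":1},{"x":-111,"y":-30,"z":22,"roll":0,"grip":1},{"x":-111,"y":-30,"z":22,"roll":0,"grip":1}]}}

```text
t: 9.35
eef_pos: [0.5558, -0.0747, 0.1096]
tcp_rot: [0.38, 0.925, -0.0, -0.0]
contact_force: [0.1, -1.2, -0.1]
gripper_width: -0.0
```

```bash
python3 -c "
from h import *
go(.5540,-.0752,.106)
S=r.snapshot('scene')
cv2.imwrite('pics/z7.png',cv2.resize(S[130:230,280:390],(660,600),interpolation=cv2.INTER_CUBIC))
"
```

```text
shift mm [ 0.9 -1.6  3.6] yaw 135.3 roll None F [ 0.1 -1.2 -0.1] p [ 0.5558 -0.0747  0.1096] t 9.35
```

View pics/z7.png

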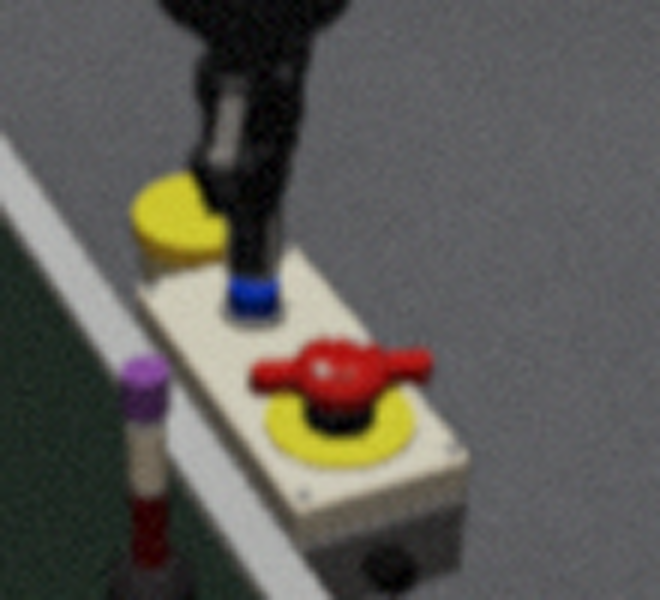

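The fingertips are centred just above the blue cap. Pressing.

{"op": "play_rows", "data": {"plan": [{"x":1,"y":-1,"z":2,"roll":0,"grip":1},{"x":1,"y":-1,"z":4,"roll":0,"grip":1},{"x":1,"y":-1,"z":6,"roll":0,"grip":1},{"x":1,"y":-1,"z":8,"roll":0,"grip":1},{"x":1,"y":-1,"z":8,"roll":0,"grip":1}]}}

```text
t: 9.9
eef_pos: [0.5547, -0.0751, 0.1017]
tcp_rot: [0.381, 0.925, 0.0, 0.0]
contact_force: [-0.7, 0.4, 4.9]
gripper_width: -0.001
```

{"op": "play_rows", "data": {"plan": [{"x":0,"y":0,"z":0.7,"roll":0,"grip":1},{"x":0,"y":0,"z":1.4,"roll":0,"grip":1},{"x":0,"y":0,"z":1.4,"roll":0,"grip":1}]}}

```text
t: 10.2
eef_pos: [0.5548, -0.0751, 0.101]
tcp_rot: [0.381, 0.925, 0.0, 0.0]
contact_force: [-3.9, 1.3, 10.6]
gripper_width: -0.003
```

At 10.6 N it is past the 6 N for fully in and rigid, so the button has bottomed. Retracting clear.

{"op": "play_rows", "data": {"plan": [{"x":0,"y":0,"z":-3,"roll":0,"grip":1},{"x":0,"y":0,"z":-10,"roll":0,"grip":1},{"x":0,"y":0,"z":-25,"roll":0,"grip":1},{"x":0,"y":0,"z":-50,"roll":0,"grip":1},{"x":0,"y":0,"z":-90,"roll":0,"grip":1},{"x":35,"y":-35,"z":-100,"roll":0,"grip":1},{"x":65,"y":-65,"z":-100,"roll":0,"grip":1},{"x":95,"y":-95,"z":-100,"roll":0,"grip":1},{"x":125,"y":-125,"z":-100,"roll":0,"grip":1},{"x":125,"y":-125,"z":-100,"roll":0,"grip":1}]}}

```text
t: 11.2
eef_pos: [0.3726, -0.075, 0.1999]
tcp_rot: [0.381, 0.925, -0.0, -0.002]
contact_force: [0.5, 0.3, -0.8]
gripper_width: 0.001
```

```bash
python3 -c "
from h import *
go(.5540,-.0752,.106)
RO={'top':(200,110,430,260),'scene':(230,130,400,290)}
for n in ('scene','top'):
  S=r.snapshot(n);cv2.imwrite(f'pics/{n}8.png',S);A=cv2.imread(f'pics/{n}0.png')
  for c in ('red','blue','lilac','green','gold','yellow'):
    print(n,c,[[np.round(q[2],1).tolist() for q in blobs(im,c,RO[n])] for im in(A,S)])
"
```

```text
shift mm [-129.2  127.8   93.2] yaw 135.2 roll None F [ 0.5  0.3 -0.8] p [ 0.3726 -0.075   0.1999] t 11.2
scene red [[[336.8, 191.3]], [[336.8, 191.3]]]
scene blue [[[322.0, 178.3]], [[322.0, 178.3]]]
scene lilac [[[303.8, 193.8]], [[303.6, 193.6]]]
scene green [[[372.6, 245.0]], [[372.6, 245.0]]]
scene gold [[[259.1, 147.2], [312.5, 170.9]], [[259.1, 147.2], [312.5, 170.8]]]
scene yellow [[[312.6, 165.1], [336.3, 201.8]], [[312.6, 165.0], [336.4, 201.7]]]
top red [[[298.6, 200.3]], [[298.7, 200.3]]]
top blue [[[339.2, 206.3]], [[339.2, 206.3]]]
top lilac [[[274.0, 134.1]], [[274.1, 134.1]]]
top green [[[225.0, 200.9]], [[225.0, 200.9]]]
top gold [[[381.5, 130.5]], [[381.5, 130.5]]]
top yellow [[[385.1, 131.7], [289.6, 199.1], [306.5, 206.7], [392.6, 228.1]], [[385.0, 131.6], [289.6, 199.0], [306.5, 206.7], [392.6, 228.1]]]
```

View pics/scene8.png

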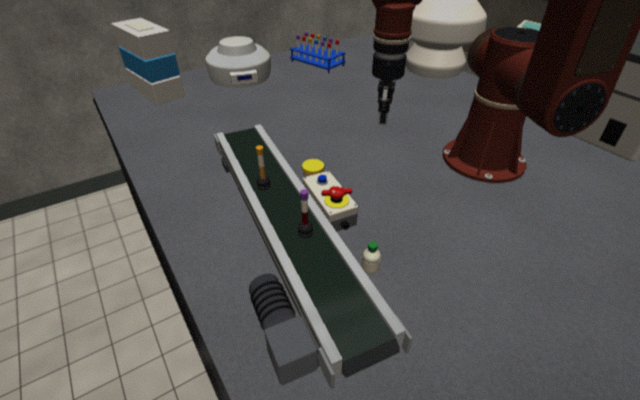

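The picture shows the arm clear of everything. The red head at (337,191) and blue button at (322,178) are both out, and every bystander is where it was.

```bash
python3 -c "
from plant import r
print(r.job_done())"
```

```text
the job is handed in; nothing more can be done
None
```

The emergency stop was tested in the order asked, and the job was handed in at about 11.3 s of the 58 s allowed.

- **Red head pressed in:** I pressed it straight down with the shut fingertips, with a highest reading of 10.9 N. It stayed about 1.9 px lower in the camera afterwards, which matches 5.5 mm, so it had latched.
- **Wings turned:** I pushed the wing on the robot's side round clockwise, with readings of about 1.7 N or less, until the head let go. After I backed off, its image position matched the start exactly, so it was fully out before I touched reset.
- **Blue reset pressed:** I pressed it down to z = 0.101 m and 10.6 N, which is past the 6 N for fully in, then released it and it came back out.

**Last checks:** in both camera views the head, button, tubes, jar and bottle were within 0.2 px of where they started, and the arm was clear of everything. No check failed or disagreed. How far the head and button went in and turned was judged only from pictures, forces and fingertip position, because their joints could not be read directly.

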